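# Assemble the membrane-filter holder for the autoclave

## Task

Put the membrane-filter holder together for the autoclave. First take the grey dust cap off the filter base and stand it upright in the white dish. Then build the holder up on the base, one piece at a time from the bottom: the support screen, the black neck, the funnel, and last the lid in the funnel's mouth, each upright and fully home on the piece below; leave the bottle, the jar and the tape roll where they are.

Things in the scene. Friction and masses are not known exactly. Their poses are not given: they have to be found in the camera images.
- base: Filter base, steel, fixed: round foot 84 mm across, 8 mm high; stem; head 60 mm across, its flat top 40 mm up; on it a tapered nose (37 mm wide at its root, 26 mm at its tip, 12 mm high), its top at 52 mm; a brass outlet reaches 44 mm from the axis to its own +x, 19 mm up. At the start the dust cap covers the nose. Origin: centre of the underside, z up.
- dish: Shallow round white dish, fixed: 100 mm across, 94 mm inside, rim 15 mm high, floor 4 mm thick. Origin: centre of its underside, z up.
- cap: Dust cap, grey plastic, 50 g: round body 50 mm across and 20 mm high with a round socket 43 mm wide and 14 mm deep in its underside, on top a round knob 18 mm across and 24 mm high (top at 44 mm). It starts loose on the base over the nose, origin 40 mm above the base's. Origin: centre of its underside, z up.
- screen: Support screen, steel, about 120 g: low round disc 60 mm across and 20 mm high, a round socket 43 mm wide and 14 mm deep in its underside, on its top a tapered nose (37 mm wide at its root, 26 mm at its tip, 12 mm high) with a perforated end (32 mm over all). Home on the base its origin is 40 mm above the base's origin. It starts upright on the bench. Origin: centre of its underside, z up.
- neck: Neck, black rubber-like, about 90 g: round body 52 mm across and 28 mm high, a round socket 43 mm wide and 14 mm deep in its underside, on its top a tapered nose (37 mm wide at its root, 26 mm at its tip, 12 mm high) (40 mm over all). Home on the screen its origin is 20 mm above the screen's origin. It starts upright on the bench. Origin: centre of its underside, z up.
- funnel: Funnel, a straight steel cup open at the top, about 160 g: 56 mm across outside, 75 mm high, mouth 50 mm across, a round socket 43 mm wide and 14 mm deep in its underside, inner floor at 19 mm. Home on the neck its origin is 28 mm above the neck's origin. It starts upright on the bench. Origin: centre of its underside, z up.
- lid: Lid, steel with a black knob, about 80 g: below a plug 42 mm across and 10 mm high (lower edge bevelled), then a plate 62 mm across from 10 to 14 mm, then a round knob 20 mm across from 14 to 38 mm. Home in the funnel the plate lies on the rim and the lid's origin is 65 mm above the funnel's origin. It starts upright on the bench on its plug. Origin: centre of the plug's underside, z up.
- bottle: Bystander: glass bottle with an orange cap, 66 mm across, 130 mm high, standing at the left. Origin: centre of its underside.
- jar: Bystander: small amber jar with a white cap, 36 mm across, 45 mm high, standing among the parts. Origin: centre of its underside.
- tape: Bystander: roll of green tape lying flat among the parts, 44 mm across, 18 mm high. Origin: centre of its underside.
Things that resemble listed ones, but are neither listed nor needed, are in the scene too. Leave any purple or red look-alike of the screen alone. What is shaped like the lid but red is not meant.

How it is judged:
By the outcome, as a careful person would: the job done as asked, in the order asked, and still so for the second after the job is handed in, with the robot touching nothing.
It also fails if it takes over 141 s, if anything falls off the work surface, if the arm or the gripper's body presses on something with over 40 N, if the wrist force passes 120 N, or if a joint passes its speed limit or range.

## Robot

A 6-joint arm with a two-finger parallel gripper is mounted at the origin on the work surface. World frame = base frame: x ahead of the robot, y to its left, z up, the work surface at z = 0. Lengths are in m, angles in rad, forces in N, time in s.
With the tool pointing down it reaches from about 0.3 to 0.775 m from the base axis. Payload 14.6 kg.
Tool frame: the origin (TCP) lies at the very end of the fingers, on their centre line; the grasp point (between the pads) lies 19 mm behind it; z points along the fingers, y is the line along which they close (so a half turn about z gives the same grasp; the last joint's range is limited). The gripper opens to 94 mm and grips with 3 to 60 N. Pads are 16 mm wide; open, the fingers measure 119 mm over their backs; the gripper's body (75 mm by 177 mm) begins 78 mm behind the grasp point.
Start: joints at [1.113, 0.3, 1.521, -0, 1.321, -0.067], TCP at [0.21, 0.509, 0.205] pointing down, gripper open.
Joint ranges: [-3.03, 3.03], [-0.79, 2.21], [0.23, 2.52], [-1.04, 4.18], [0, 3.07], [-2.55, 2.55]. Speed limits (rad/s): [2.22, 2.22, 2.57, 3.14, 3.14, 3.14].

## Interface

Orientations are given as [roll, pitch, yaw] about the fixed x, y, z axes, in that order (R = Rz(yaw) Ry(pitch) Rx(roll)).
In Python, from station import ctrl, camera, camera_info, finder gives the robot as it stands.
- The arm moves only by the tool carry_out, never from a script. Its argument "motion" is a list of rows, each a list of 2 entries, a list of its own where there are three numbers: the shift along the tool's x, y, z as a fraction of full scale, then the turn about the tool's z as a fraction of full scale. A call has 1 to 12 rows; each row is the pose to reach, as a shift and turn from the pose commanded when the call began, along the tool's axes at that moment, turning the shorter way round; what a row does not reach only later rows make up. Full scale, the value 1, is 200 mm for a shift and 360 degrees for a turn. A row lasts 1/10 s, in which the tool goes at most 50 mm and 8.59 degrees, less where a joint would pass 70% of its speed; a pose out of reach is approached as far as the arm can. A call with a number of a shift or a turn outside -1 to 1 is refused whole. A call with a gripper value outside its range is refused whole. "hand" is the closure, from -1 (fully open) to 1 (shut), set as the call begins (left out, the last holds). The fingers move at their own pace and stop on an object; "force" is the grip in N (left out, the last holds). Time passes only in rows, so rows that repeat a pose let the fingers close. It gives the time, the measured TCP pose, the force, the opening and the grip force at its end, in the units of the state.
- ctrl.get_obs(): the state, without advancing time (a new reading comes with each control period).
- camera(name): name is "side" or "top"; returns (picture, depth): 480x640x3 uint8, blue, green, red; 480x640 float32, m along the optical axis (not along the pixel's ray), 0 where there is no reading.
- camera_info(name): a dict with "camera_matrix" (3x3 intrinsics, pixels), "dist_coeffs" ([k1, k2, p1, p2, k3] as OpenCV has them; the pictures are not rectified), "origin" and "attitude" of the camera in the world. Camera axes: x right, y down, z forward; pixel columns grow to the right and rows downward; lengths in m; the calibration is good to about 2 mm. A picture is of the moment at which its call begins. camera_info takes no time and is no camera call.
- ctrl.hand_in(): hands the job in; it is judged then, once.
Trained networks look in the newest picture that a camera, given by its name, has taken for a name from the list of things; names that differ only in an ending like _2 or _b are one class to them, and where a whole thing is asked for, a point or a joint stands for the part that bears it (a point fixed in the world has none). Each returns a list of dicts, best first, with "conf" (0 to 1); they miss things now and then, are a little off and sometimes report something else, mostly with a low value. They report only what shows in the picture. A call takes as long as a camera call. They do not tell look-alikes from the thing itself.
- finder.boxes_of(camera, query): "location" ([column, row] in pixels, amid what is visible of it).
- finder.cut_out(camera, query): "mask" (480x640 bool, what is visible of it) and "location" ([column, row] in pixels, amid what is visible of it).
- finder.pinpoint(camera, query): "location" ([column, row] in pixels: a listed point, or the origin of a listed thing).
The state is a dict: "time_s": time; "qpos": joint angles; "joint_vel": joint speeds; "tau": joint torques, N m; "ee_pos": TCP position; "eef_rot": TCP orientation; "force": force on the tool from outside, world axes, zero at the start; "moment": the same for the moment, N m; "grip_width": finger opening in m; "grip_force": force on a finger pad.
Only numpy, scipy, OpenCV 4.12 (cv2) and the standard library are available. Lean on these libraries where they do the work, as an engineer would, in place of code of your own. Each camera call takes 0.05 s, during which the arm holds its last target. There are 200 camera calls.

## Working session

There is one attempt and no reset: what is moved stays moved. The work goes in short steps, Python scripts to look and compute and a tool call to move; the robot and the scene stay as the last step left them, time stands still between calls to the robot, and variables do not carry over. Pictures are saved under pics/ and viewed, at most 14 in all, crops included, and the job is handed in when it is done.

Besides the shell and the picture viewer there is one more tool, called by a JSON object that holds its "method" and its "body", one argument or row to a line. carry_out: Moves the arm, as the interface text tells. Its arguments: {"type":"object","properties":{"motion":{"type":"array","items":{"type":"array"}},"hand":{"type":"number"},"force":{"type":"number"}},"required":["motion"]}

```bash
mkdir -p pics; ls; python3 - <<'E'
from station import ctrl,camera,camera_info
import cv2,numpy as np
for n in("top","side"):
    p,d=camera(n);cv2.imwrite(f"pics/{n}0.png",p);np.save(f"pics/{n}0.npy",d)
    i=camera_info(n);print(n,i)
print(ctrl.get_obs())
E
```

```text
pics
top {'camera_matrix': array([[574.1605689,   0.       , 320.4432943],
       [  0.       , 574.1605689, 246.9409416],
       [  0.       ,   0.       ,   1.       ]]), 'dist_coeffs': array([-0.01276133,  0.        ,  0.        ,  0.        ,  0.        ]), 'origin': array([0.44562127, 0.08476207, 1.08898156]), 'attitude': array([-3.07774855, -0.01517414, -1.54631932])}
side {'camera_matrix': array([[489.68638739,   0.        , 319.52617315],
       [  0.        , 489.68638739, 237.87684047],
       [  0.        ,   0.        ,   1.        ]]), 'dist_coeffs': array([-0.1355483,  0.       ,  0.       ,  0.       ,  0.       ]), 'origin': array([0.42080432, 0.80793577, 0.55245015]), 'attitude': array([-2.13629418, -0.01140105, -3.03045339])}
{'time_s': 0.1, 'qpos': array([ 1.11337002e+00,  3.00395305e-01,  1.52151310e+00, -1.84681499e-05,
        1.32068723e+00, -6.65746355e-02]), 'joint_vel': array([-0.00096695, -0.0025581 , -0.00051044, -0.00016044,  0.00280893,
        0.000761  ]), 'tau': array([-3.03911329e-04, -5.32643151e+01, -3.53281188e+01,  7.09141698e-02,
        2.35291250e-02, -5.97780036e-05]), 'ee_pos': array([0.2094292 , 0.50831704, 0.20495666]), 'eef_rot': array([-3.14059071e+00, -4.88742534e-05,  2.75074554e+00]), 'force': array([-0.36175823,  0.36372974,  0.81492713]), 'moment': array([-0.00072175,  0.02853139,  0.03633656]), 'grip_force': 0.0, 'grip_width': 0.09383690030148412}
```

View pics/top0.png

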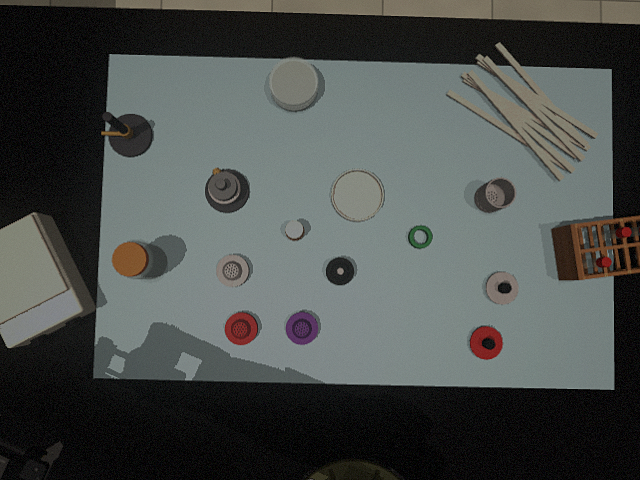

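View pics/side0.png

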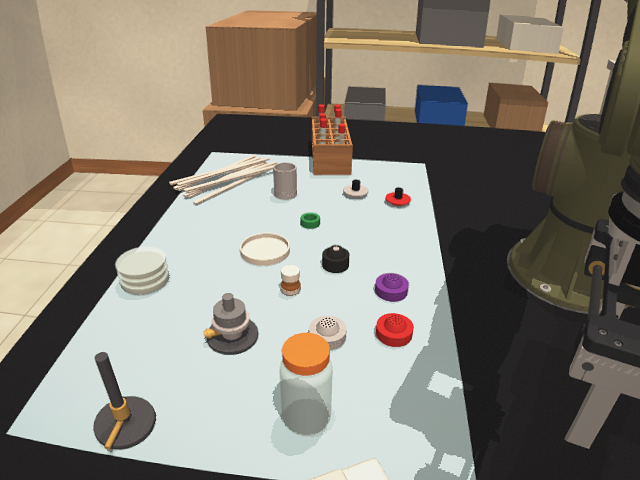

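```bash
cat > h.py <<'E'
import numpy as np,cv2
from station import ctrl,camera,camera_info,finder
from scipy.spatial.transform import Rotation as R
def cam(n):
    i=camera_info(n);return i['camera_matrix'],i['dist_coeffs'],i['origin'],R.from_euler('xyz',i['attitude']).as_matrix()
def rays(n,px):
    K,D,o,A=cam(n);u=cv2.undistortPoints(np.array(px,float).reshape(-1,1,2),K,D).reshape(-1,2)
    return o,u,A
def atz(n,px,z):
    o,u,A=rays(n,px);r=np.c_[u,np.ones(len(u))]@A.T
    return o+r*((z-o[2])/r[:,2])[:,None]
def atd(n,px,d):
    o,u,A=rays(n,px);return o+(np.c_[u,np.ones(len(u))]*np.array(d).reshape(-1,1))@A.T
def proj(n,P):
    K,D,o,A=cam(n);q=(np.atleast_2d(P)-o)@A
    return cv2.projectPoints(q,np.zeros(3),np.zeros(3),K,D)[0].reshape(-1,2)
def move(target,yaw=None):
    """fractions of shift and turn from the current pose to target TCP"""
    s=ctrl.get_obs();M=R.from_euler('xyz',s['eef_rot']).as_matrix()
    return (M.T@(np.array(target)-s['ee_pos'])/0.2).round(4)
E
python3 - <<'E'
from h import *
d=np.load('pics/top0.npy')
for q in "base dish cap screen neck funnel lid bottle jar tape".split():
    for r in finder.cut_out('top',q)[:4]:
        if r['conf']<.15: continue
        v,u=np.nonzero(r['mask']);dd=d[v,u];k=dd>0
        P=atd('top',np.c_[u,v][k],dd[k]);zt=np.percentile(P[:,2],97)
        T=P[P[:,2]>zt-.006]
        print(q,round(r['conf'],2),np.round(r['location']),'zmax',zt.round(3),'topmid',((T[:,:2].max(0)+T[:,:2].min(0))/2).round(4),'ext',np.ptp(P[:,:2],axis=0).round(3),'mid',((P[:,:2].max(0)+P[:,:2].min(0))/2).round(4))
E
```

```text
base 0.73 [235. 195.] zmax 0.042 topmid [0.6183 0.2505] ext [0.083 0.083] mid [0.62   0.2508]
dish 0.78 [355. 198.] zmax 0.016 topmid [0.6168 0.0035] ext [0.101 0.1  ] mid [0.6166 0.0027]
cap 0.95 [224. 184.] zmax 0.086 topmid [0.6186 0.2502] ext [0.061 0.049] mid [0.6243 0.2503]
cap 0.74 [140. 261.] zmax 0.133 topmid [0.48 0.39] ext [0.065 0.062] mid [0.4791 0.3881]
screen 0.77 [234. 270.] zmax 0.034 topmid [0.4662 0.2338] ext [0.061 0.058] mid [0.4679 0.2324]
screen 0.71 [303. 328.] zmax 0.034 topmid [0.3649 0.1014] ext [0.058 0.058] mid [0.3643 0.1016]
screen 0.65 [240. 329.] zmax 0.035 topmid [0.3605 0.213 ] ext [0.061 0.059] mid [0.3599 0.2135]
neck 0.81 [341. 268.] zmax 0.043 topmid [0.4718 0.0336] ext [0.051 0.052] mid [0.4716 0.0331]
funnel 0.76 [498. 197.] zmax 0.077 topmid [ 0.6167 -0.2494] ext [0.07  0.083] mid [ 0.6247 -0.2622]
lid 0.63 [486. 341.] zmax 0.04 topmid [ 0.3451 -0.243 ] ext [0.064 0.061] mid [ 0.3435 -0.2431]
lid 0.61 [501. 285.] zmax 0.04 topmid [ 0.4472 -0.2722] ext [0.062 0.061] mid [ 0.4469 -0.2725]
lid 0.15 [236. 196.] zmax 0.043 topmid [0.6183 0.2505] ext [0.085 0.083] mid [0.6212 0.2508]
bottle 0.56 [139. 260.] zmax 0.133 topmid [0.4807 0.39  ] ext [0.07  0.109] mid [0.4829 0.4118]
jar 0.54 [295. 231.] zmax 0.049 topmid [0.5452 0.1204] ext [0.034 0.036] mid [0.5441 0.12  ]
tape 0.78 [418. 240.] zmax 0.022 topmid [ 0.5399 -0.1159] ext [0.043 0.042] mid [ 0.5394 -0.1158]
```

The top view shows these screen candidates: grey (234,270), red (241,328) and purple (303,328). The lid candidates are grey (501,287) and red (487,342). For the cap, the grey knobbed one on the base is at (224,184), while the orange bottle cap at (130,258) and the stand at (130,135) are not meant. I choose the grey ones. Next I check them in one crop and compare positions with the side camera.

```bash
python3 - <<'E'
from h import *
p=cv2.imread('pics/top0.png');a=p[150:360,180:340];b=p[150:360,440:600]
cv2.imwrite('pics/crop.png',cv2.resize(np.hstack([a,b]),None,fx=2.4,fy=2.4,interpolation=cv2.INTER_CUBIC))
d=np.load('pics/top0.npy');v,u=np.nonzero((d>0));P=atd('top',np.c_[u,v],d[v,u])
k=(P[:,0]>.5)&(P[:,0]<.7)&(P[:,1]<-.3)&(P[:,1]>-.5)&(P[:,2]>.02)
print('rack',P[k].min(0),P[k].max(0)); b=np.abs(P[:,:2]-[.45,.12])<.03;print('bench z',np.median(P[b.all(1),2]))
_,ds=camera('side')
for q in "base cap screen neck funnel lid".split():
  for c in('top','side'):
    for r in finder.pinpoint(c,q)[:3]:
        if r['conf']>.3: print(q,c,round(r['conf'],2),np.round(r['location']),atz(c,[r['location']],.04 if q=='cap' else 0)[0,:2].round(4))
  if q in('screen','neck','funnel','lid','cap'):
    for r in finder.cut_out('side',q)[:2]:
        v,u=np.nonzero(r['mask']);dd=ds[v,u];k=dd>0;T=atd('side',np.c_[u,v][k],dd[k]);T=T[T[:,2]>np.percentile(T[:,2],97)-.005]
        print('  side depth top',T[:,2].max().round(3),((T[:,:2].max(0)+T[:,:2].min(0))/2).round(4),np.round(r['location']))
E
```

```text
rack [ 0.50005996 -0.49839582  0.02003277] [ 0.69990581 -0.33685544  0.13499614]
bench z 0.0011966480353879927
base top 0.97 [229. 189.] [0.6212 0.2474]
base side 0.85 [232. 338.] [0.616  0.2576]
cap top 0.66 [224. 184.] [0.6255 0.2512]
cap side 0.89 [229. 313.] [0.622  0.2438]
  side depth top 0.085 [0.6175 0.2524] [232. 309.]
screen top 0.78 [231. 270.] [0.4669 0.2377]
screen top 0.73 [241. 329.] [0.3567 0.2148]
screen top 0.73 [304. 328.] [0.3629 0.0964]
screen side 0.89 [326. 338.] [0.4677 0.239 ]
screen side 0.7 [391. 333.] [0.364 0.214]
screen side 0.61 [387. 291.] [0.3705 0.1035]
  side depth top 0.033 [0.3599 0.2178] [394. 332.]
  side depth top 0.129 [0.4663 0.3033] [330. 331.]
neck top 0.66 [342. 270.] [0.4721 0.028 ]
neck side 0.73 [336. 265.] [0.4695 0.0359]
  side depth top 0.042 [0.4705 0.0367] [335. 262.]
funnel top 0.86 [489. 199.] [ 0.6154 -0.2515]
funnel top 0.6 [226. 191.] [0.6186 0.2522]
funnel side 0.78 [286. 193.] [ 0.6173 -0.2537]
  side depth top 0.073 [ 0.6165 -0.2466] [287. 182.]
  side depth top 0.046 [0.5443 0.1215] [293. 281.]
lid top 0.98 [486. 342.] [ 0.3425 -0.2472]
lid top 0.87 [501. 288.] [ 0.4466 -0.2752]
lid side 0.69 [353. 192.] [ 0.4522 -0.2769]
lid side 0.66 [395. 204.] [ 0.3487 -0.2329]
  side depth top 0.036 [ 0.3417 -0.2359] [396. 200.]
  side depth top 0.037 [ 0.4472 -0.2691] [354. 189.]
```

View pics/crop.png

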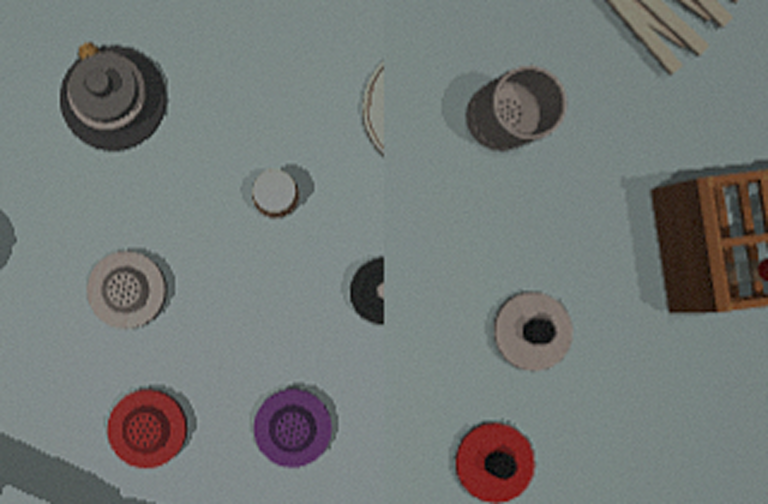

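The crop confirms the choices: the grey knobbed cap on the base, the grey screen with the perforated nose below it, and the grey lid above the red one. The rack near the lid is 135 mm high, so I will close the fingers along x there. Moving to the cap now.

{"method": "carry_out", "body": {
  "motion": [
    [[-0.25,0,0],0],
    [[-0.5,-0.1,0],0],
    [[-0.75,-0.15,0],0],
    [[-0.8,-0.2,0],0],
    [[-0.8,-0.2,0],0]
  ],
  "hand": -1,
  "force": 25
}}

```text
time_s: 2.0
ee_pos: [0.3437, 0.409, 0.2055]
eef_rot: [-3.141, 0.0, 2.748]
force: [-0.0, 0.7, 0.4]
grip_width: 0.0943
grip_force: 0.0
```

{"method": "carry_out", "body": {
  "motion": [
    [[-0.25,0,0],0],
    [[-0.5,-0.1,0],0],
    [[-0.75,-0.15,0],0],
    [[-0.8,-0.2,0],0],
    [[-0.8,-0.2,0],0]
  ]
}}

```text
time_s: 2.5
ee_pos: [0.4757, 0.3118, 0.2052]
eef_rot: [-3.141, -0.0, 2.749]
force: [-0.8, 0.5, -0.2]
grip_width: 0.0941
grip_force: 0.0
```

{"method": "carry_out", "body": {
  "motion": [
    [[-0.25,0,0],0],
    [[-0.5,0,0],0],
    [[-0.75,0,0.1],0],
    [[-0.78,0,0.3],0],
    [[-0.78,0,0.3],0],
    [[-0.78,0,0.3],0],
    [[-0.78,0,0.3],0]
  ]
}}

```text
time_s: 3.2
ee_pos: [0.6188, 0.2551, 0.1482]
eef_rot: [3.139, 0.002, 2.753]
force: [-0.4, 0.2, -0.0]
grip_width: 0.0938
grip_force: 0.0
```

```bash
python3 -c "
from h import *
print(move([.618,.251,.063]),ctrl.get_obs()['time_s'],ctrl.get_obs()['ee_pos'])"
```

```text
[-0.0033 -0.0213  0.4261] 3.2 [0.61876502 0.25509881 0.14822681]
```

{"method": "carry_out", "body": {
  "motion": [
    [[0,-0.02,0.1],0],
    [[0,-0.02,0.25],0],
    [[0,-0.02,0.35],0],
    [[0,-0.02,0.41],0],
    [[0,-0.02,0.41],0],
    [[0,-0.02,0.41],0]
  ]
}}

```text
time_s: 3.8
ee_pos: [0.6181, 0.2502, 0.0654]
eef_rot: [3.14, 0.002, 2.751]
force: [-0.1, 0.9, -0.4]
grip_width: 0.094
grip_force: 0.0
```

{"method": "carry_out", "body": {
  "motion": [
    [[0,0,0],0],
    [[0,0,0],0],
    [[0,0,0],0],
    [[0,0,0],0],
    [[0,0,0],0],
    [[0,0,0],0],
    [[0,0,0],0],
    [[0,0,0],0]
  ],
  "hand": 1,
  "force": 25
}}

```text
time_s: 4.6
ee_pos: [0.6176, 0.2495, 0.0634]
eef_rot: [-3.142, -0.0, 2.751]
force: [0.2, 0.0, 0.3]
grip_width: 0.0332
grip_force: 0.0
```

{"method": "carry_out", "body": {
  "motion": [
    [[0,0,0],0],
    [[0,0,0],0],
    [[0,0,0],0],
    [[0,0,0],0],
    [[0,0,0],0]
  ]
}}

```text
time_s: 5.1
ee_pos: [0.6176, 0.2495, 0.0635]
eef_rot: [3.142, 0.0, 2.751]
force: [0.5, 0.4, -0.2]
grip_width: 0.0172
grip_force: 25.0
```

{"method": "carry_out", "body": {
  "motion": [
    [[0,0,-0.1],0],
    [[0,0,-0.2],0],
    [[0,0,-0.3],0],
    [[0,0,-0.3],0],
    [[0,0,-0.3],0],
    [[0,0,-0.3],0]
  ]
}}

```text
time_s: 5.7
ee_pos: [0.6171, 0.2493, 0.1219]
eef_rot: [-3.14, -0.002, 2.751]
force: [0.7, 0.6, -0.0]
grip_width: 0.0174
grip_force: 25.0
```

```bash
python3 -c "
from h import *
print(move([.617,.003,.123]))"
```

```text
[-0.4688 -1.139  -0.0047]
```

{"method": "carry_out", "body": {
  "motion": [
    [[-0.1,-0.2,0],0],
    [[-0.2,-0.4,0],0],
    [[-0.3,-0.6,0],0],
    [[-0.4,-0.8,0],0],
    [[-0.47,-0.95,0],0],
    [[-0.47,-1,0],0],
    [[-0.47,-1,0],0]
  ]
}}

```text
time_s: 6.4
ee_pos: [0.6278, 0.0279, 0.1226]
eef_rot: [-3.141, -0.001, 2.749]
force: [0.5, 0.7, 0.2]
grip_width: 0.0171
grip_force: 25.0
```

{"method": "carry_out", "body": {
  "motion": [
    [[0,-0.14,0],0],
    [[0,-0.14,0.1],0],
    [[0,-0.14,0.2],0],
    [[0,-0.14,0.3],0],
    [[0,-0.14,0.4],0],
    [[0,-0.14,0.44],0],
    [[0,-0.14,0.44],0],
    [[0,-0.14,0.44],0],
    [[0,-0.14,0.44],0]
  ]
}}

```text
time_s: 7.3
ee_pos: [0.6182, 0.0032, 0.0365]
eef_rot: [3.141, 0.001, 2.751]
force: [0.1, 0.1, 0.1]
grip_width: 0.0174
grip_force: 25.0
```

{"method": "carry_out", "body": {
  "motion": [
    [[0,0,0.02],0],
    [[0,0,0.035],0],
    [[0,0,0.041],0],
    [[0,0,0.041],0],
    [[0,0,0.041],0]
  ]
}}

```text
time_s: 7.8
ee_pos: [0.6177, 0.0029, 0.0274]
eef_rot: [-3.142, -0.0, 2.751]
force: [-2.4, 0.3, 2.6]
grip_width: 0.0176
grip_force: 25.0
```

{"method": "carry_out", "body": {
  "motion": [
    [[0,0,0],0],
    [[0,0,0],0],
    [[0,0,0],0],
    [[0,0,0],0],
    [[0,0,0],0],
    [[0,0,-0.2],0],
    [[0,0,-0.4],0],
    [[0,0,-0.6],0],
    [[0,0,-0.6],0],
    [[0,0,-0.6],0]
  ],
  "hand": -1
}}

```text
time_s: 8.8
ee_pos: [0.6179, 0.0029, 0.1478]
eef_rot: [3.141, 0.001, 2.751]
force: [0.1, -0.9, -1.2]
grip_width: 0.0926
grip_force: 0.0
```

```bash
python3 - <<'E'
from h import *
print(move([.467,.235,.12]))
p,d=camera('top');s,_=camera('side')
cv2.imwrite('pics/c1.png',np.hstack([cv2.resize(p[140:240,190:400],(420,200)),cv2.resize(s[210:400,190:400],(380,344))[:200]]))
K=(cv2.cvtColor(p,cv2.COLOR_BGR2HSV))
v,u=np.mgrid[140:250,190:400].reshape(2,-1);P=atd('top',np.c_[u,v],d[v,u])
for c,lo,hi in(([.617,.003],.03,.06),([.618,.25],.045,.06)):
    k=(np.hypot(*(P[:,:2]-c).T)<.05)&(P[:,2]>lo)&(P[:,2]<hi);print(k.sum(),P[k].max(0),P[k].min(0))
E
```

```text
[1.1396 0.7856 0.1377]Traceback (most recent call last):
  File "<stdin>", line 8, in <module>
    return umr_maximum(a, axis, None, out, keepdims, initial, where)
ValueError: zero-size array to reduction operation maximum which has no identity
```

View pics/c1.png

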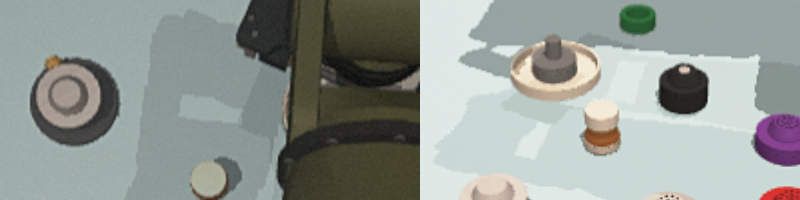

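The side crop shows the cap standing upright in the dish at crop (555,60), and the top crop shows the base nose bare at (68,97). Next is the screen.

{"method": "carry_out", "body": {
  "motion": [
    [[0.2,0.1,0],0],
    [[0.4,0.25,0],0],
    [[0.6,0.4,0],0],
    [[0.8,0.55,0],0],
    [[0.95,0.7,0],0],
    [[1,0.79,0.05],0],
    [[1,0.79,0.1],0],
    [[1,0.79,0.1],0]
  ]
}}

```text
time_s: 9.7
ee_pos: [0.492, 0.2245, 0.1248]
eef_rot: [-3.139, -0.003, 2.751]
force: [-0.4, -0.4, 0.3]
grip_width: 0.0938
grip_force: 0.0
```

{"method": "carry_out", "body": {
  "motion": [
    [[0.14,0,0],0],
    [[0.14,0,0],0],
    [[0.14,0,0],0]
  ]
}}

```text
time_s: 10.0
ee_pos: [0.4675, 0.235, 0.1273]
eef_rot: [-3.141, 0.0, 2.75]
force: [0.2, -0.4, 0.0]
grip_width: 0.094
grip_force: 0.0
```

```bash
python3 - <<'E'
from h import *
print(move([.467,.235,.005]),ctrl.get_obs()['ee_pos'])
p,d=camera('top')
v,u=np.mgrid[150:240,190:280].reshape(2,-1);P=atd('top',np.c_[u,v],d[v,u])
for lo,hi in((.036,.046),(.05,.06)):
    k=(np.hypot(*(P[:,:2]-[.618,.25]).T)<.035)&(P[:,2]>lo)&(P[:,2]<hi);Q=P[k]
    print(k.sum(),Q.max(0).round(4),Q.min(0).round(4),((Q.max(0)+Q.min(0))/2).round(4))
E
```

```text
[ 0.0026 -0.0008  0.6116] [0.46753452 0.23496478 0.1273114 ]
563 [0.6472 0.2804 0.0459] [0.5894 0.2209 0.0361] [0.6183 0.2506 0.041 ]
163 [0.6335 0.2655 0.0579] [0.6044 0.2359 0.05  ] [0.619  0.2507 0.054 ]
```

{"method": "carry_out", "body": {
  "motion": [
    [[0,0,0.15],0],
    [[0,0,0.3],0],
    [[0,0,0.45],0],
    [[0,0,0.55],0],
    [[0,0,0.6],0],
    [[0,0,0.61],0],
    [[0,0,0.61],0],
    [[0,0,0.61],0]
  ]
}}

```text
time_s: 10.85
ee_pos: [0.4678, 0.236, 0.0063]
eef_rot: [3.14, 0.001, 2.751]
force: [0.6, 0.3, 0.1]
grip_width: 0.0943
grip_force: 0.0
```

{"method": "carry_out", "body": {
  "motion": [
    [[0,0,0],0],
    [[0,0,0],0],
    [[0,0,0],0],
    [[0,0,0],0],
    [[0,0,0],0],
    [[0,0,0],0],
    [[0,0,0],0],
    [[0,0,0],0]
  ],
  "hand": 1,
  "force": 30
}}

```text
time_s: 11.65
ee_pos: [0.4671, 0.2358, 0.0053]
eef_rot: [-3.142, -0.0, 2.751]
force: [-0.5, -1.2, 3.0]
grip_width: 0.0592
grip_force: 30.0
```

{"method": "carry_out", "body": {
  "motion": [
    [[0,0,-0.1],0],
    [[0,0,-0.25],0],
    [[0,0,-0.4],0],
    [[0,0,-0.55],0],
    [[0,0,-0.55],0],
    [[0,0,-0.55],0]
  ]
}}

```text
time_s: 12.25
ee_pos: [0.467, 0.2359, 0.115]
eef_rot: [3.141, 0.0, 2.751]
force: [-0.4, 0.8, -1.9]
grip_width: 0.0592
grip_force: 30.0
```

```bash
python3 - <<'E'
from h import *
print(move([.6185,.2507,.1]),ctrl.get_obs()['ee_pos'])
p,d=camera('top');s,_=camera('side')
cv2.imwrite('pics/c2.png',cv2.resize(s[180:420,180:500],(640,480)))
E
```

```text
[-0.6723  0.3571  0.0752] [0.46697734 0.23586881 0.11499727]
```

View pics/c2.png

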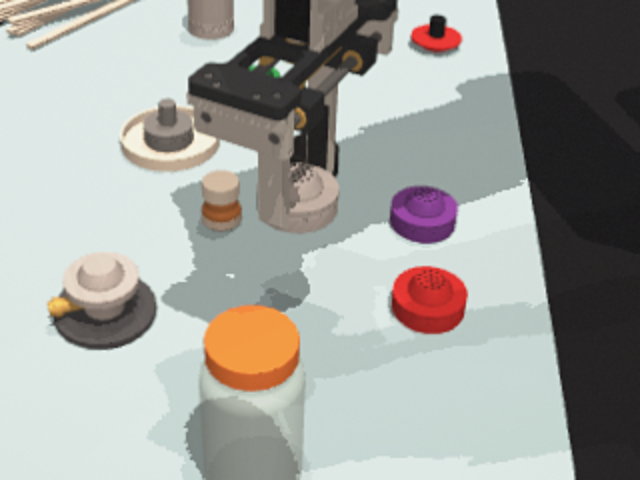

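The screen is held upright and level, at about (298,200) in the crop. Carrying it to the base.

{"method": "carry_out", "body": {
  "motion": [
    [[-0.15,0.1,0],0],
    [[-0.35,0.2,0],0],
    [[-0.55,0.3,0],0],
    [[-0.67,0.36,0],0],
    [[-0.67,0.36,0.05],0],
    [[-0.67,0.36,0.1],0],
    [[-0.67,0.36,0.1],0],
    [[-0.67,0.36,0.1],0]
  ]
}}

```text
time_s: 13.15
ee_pos: [0.6175, 0.2515, 0.0949]
eef_rot: [-3.141, -0.001, 2.751]
force: [-0.3, 0.4, -2.1]
grip_width: 0.0594
grip_force: 30.0
```

```bash
python3 -c "
from h import *
print(move([.6185,.2507,.0453]),ctrl.get_obs()['ee_pos'])"
```

```text
[-0.0063 -0.0016  0.2479] [0.61750713 0.2514868  0.09488572]
```

{"method": "carry_out", "body": {
  "motion": [
    [[-0.005,0,0.05],0],
    [[-0.005,0,0.1],0],
    [[-0.005,0,0.15],0],
    [[-0.005,0,0.18],0],
    [[-0.005,0,0.21],0],
    [[-0.005,0,0.23],0],
    [[-0.005,0,0.24],0],
    [[-0.005,0,0.245],0],
    [[-0.005,0,0.245],0],
    [[-0.005,0,0.245],0]
  ]
}}

```text
time_s: 14.15
ee_pos: [0.6195, 0.251, 0.0465]
eef_rot: [3.141, 0.0, 2.751]
force: [0.3, -0.0, -1.8]
grip_width: 0.0588
grip_force: 30.0
```

{"method": "carry_out", "body": {
  "motion": [
    [[0,0,0.005],0],
    [[0,0,0.006],0],
    [[0,0,0.006],0],
    [[0,0,0.006],0]
  ]
}}

```text
time_s: 14.55
ee_pos: [0.6195, 0.2511, 0.0454]
eef_rot: [3.141, 0.0, 2.751]
force: [0.2, -0.2, 1.6]
grip_width: 0.0591
grip_force: 30.0
```

{"method": "carry_out", "body": {
  "motion": [
    [[0,0,0],0],
    [[0,0,0],0],
    [[0,0,0],0],
    [[0,0,0],0],
    [[0,0,0],0],
    [[0,0,0],0],
    [[0,0,-0.1],0],
    [[0,0,-0.25],0],
    [[0,0,-0.4],0],
    [[0,0,-0.5],0],
    [[0,0,-0.5],0]
  ],
  "hand": -1
}}

```text
time_s: 15.65
ee_pos: [0.6204, 0.2514, 0.1483]
eef_rot: [3.138, 0.004, 2.751]
force: [-0.9, -0.3, -0.3]
grip_width: 0.094
grip_force: 0.0
```

```bash
python3 -c "
from h import *
print(move([.471,.035,.15]),ctrl.get_obs()['ee_pos'])"
```

```text
[ 0.2786 -1.285  -0.014 ] [0.62040788 0.25140367 0.14828275]
```

{"method": "carry_out", "body": {
  "motion": [
    [[0.1,-0.2,0],0],
    [[0.15,-0.4,0],0],
    [[0.2,-0.6,0],0],
    [[0.25,-0.8,0],0],
    [[0.28,-0.95,0],0],
    [[0.28,-1,0],0]
  ]
}}

```text
time_s: 16.25
ee_pos: [0.4897, 0.0857, 0.1441]
eef_rot: [-3.141, -0.001, 2.749]
force: [0.9, -0.9, 0.6]
grip_width: 0.0942
grip_force: 0.0
```

{"method": "carry_out", "body": {
  "motion": [
    [[0,-0.15,0],0],
    [[0,-0.28,0],0],
    [[0,-0.28,0.1],0],
    [[0,-0.28,0.2],0],
    [[0,-0.28,0.2],0],
    [[0,-0.28,0.2],0]
  ]
}}

```text
time_s: 16.85
ee_pos: [0.4702, 0.0359, 0.1049]
eef_rot: [-3.141, -0.001, 2.751]
force: [0.2, -0.3, 0.4]
grip_width: 0.0936
grip_force: 0.0
```

```bash
python3 - <<'E'
from h import *
print(move([.471,.035,.01]),ctrl.get_obs()['ee_pos'])
p,d=camera('top')
v,u=np.mgrid[150:240,190:280].reshape(2,-1);P=atd('top',np.c_[u,v],d[v,u])
for lo,hi in((.057,.066),(.07,.08)):
    k=(np.hypot(*(P[:,:2]-[.618,.25]).T)<.035)&(P[:,2]>lo)&(P[:,2]<hi);Q=P[k]
    print(k.sum(),Q.max(0).round(4),Q.min(0).round(4),((Q.max(0)+Q.min(0))/2).round(4),np.median(Q[:,2]))
E
```

```text
[-0.006  -0.0024  0.4747] [0.47016796 0.03590157 0.10494946]
580 [0.6502 0.28   0.066 ] [0.5906 0.2203 0.057 ] [0.6204 0.2501 0.0615] 0.060535581428321494
175 [0.6338 0.2638 0.0785] [0.6061 0.2352 0.0701] [0.6199 0.2495 0.0743] 0.07247304637415874
```

The screen's top reads 60.5 mm, so it is home on the base. Now the neck.

{"method": "carry_out", "body": {
  "motion": [
    [[-0.005,0,0.15],0],
    [[-0.005,0,0.3],0],
    [[-0.005,0,0.4],0],
    [[-0.005,0,0.46],0],
    [[-0.005,0,0.47],0],
    [[-0.005,0,0.47],0],
    [[-0.005,0,0.47],0]
  ]
}}

```text
time_s: 17.6
ee_pos: [0.4717, 0.0353, 0.0121]
eef_rot: [3.141, 0.002, 2.751]
force: [-0.6, 0.2, -0.9]
grip_width: 0.094
grip_force: 0.0
```

{"method": "carry_out", "body": {
  "motion": [
    [[0,0,0],0],
    [[0,0,0],0],
    [[0,0,0],0],
    [[0,0,0],0],
    [[0,0,0],0],
    [[0,0,0],0],
    [[0,0,0],0],
    [[0,0,0],0],
    [[0,0,0],0]
  ],
  "hand": 1,
  "force": 25
}}

```text
time_s: 18.5
ee_pos: [0.4709, 0.0352, 0.0111]
eef_rot: [-3.142, -0.0, 2.751]
force: [0.0, 0.0, 0.0]
grip_width: 0.0515
grip_force: 25.0
```

{"method": "carry_out", "body": {
  "motion": [
    [[0,0,-0.1],0],
    [[0,0,-0.25],0],
    [[0,0,-0.4],0],
    [[0,0,-0.55],0],
    [[0,0,-0.65],0],
    [[0,0,-0.65],0],
    [[0,0,-0.65],0]
  ]
}}

```text
time_s: 19.2
ee_pos: [0.4707, 0.0353, 0.1404]
eef_rot: [-3.141, -0.0, 2.751]
force: [-0.1, -0.8, -0.8]
grip_width: 0.0516
grip_force: 25.0
```

```bash
python3 -c "
from h import *
print(move([.6195,.2505,.12]),ctrl.get_obs()['ee_pos'])"
```

```text
[-0.2781  1.2784  0.1016] [0.47068468 0.03527238 0.14036909]
```

{"method": "carry_out", "body": {
  "motion": [
    [[-0.05,0.2,0],0],
    [[-0.1,0.4,0],0],
    [[-0.15,0.6,0],0],
    [[-0.2,0.8,0],0],
    [[-0.25,0.95,0],0],
    [[-0.28,1,0],0]
  ]
}}

```text
time_s: 19.8
ee_pos: [0.5991, 0.201, 0.1382]
eef_rot: [-3.14, -0.003, 2.753]
force: [0.3, -0.2, -1.2]
grip_width: 0.0519
grip_force: 25.0
```

{"method": "carry_out", "body": {
  "motion": [
    [[0,0.15,0],0],
    [[0,0.28,0],0],
    [[0,0.28,0.05],0],
    [[0,0.28,0.1],0],
    [[0,0.28,0.1],0],
    [[0,0.28,0.1],0],
    [[0,0.28,0.1],0]
  ]
}}

```text
time_s: 20.5
ee_pos: [0.6204, 0.2501, 0.1215]
eef_rot: [3.141, 0.0, 2.75]
force: [-0.7, 0.7, -0.9]
grip_width: 0.0516
grip_force: 25.0
```

```bash
python3 - <<'E'
from h import *
print(move([.6195,.2505,.0711]),ctrl.get_obs()['ee_pos'])
s,_=camera('side')
cv2.imwrite('pics/c3.png',cv2.resize(s[180:400,140:420],(700,550)))
E
```

```text
[5.000e-03 2.000e-04 2.519e-01] [0.62037932 0.25007624 0.12148905]
```

View pics/c3.png

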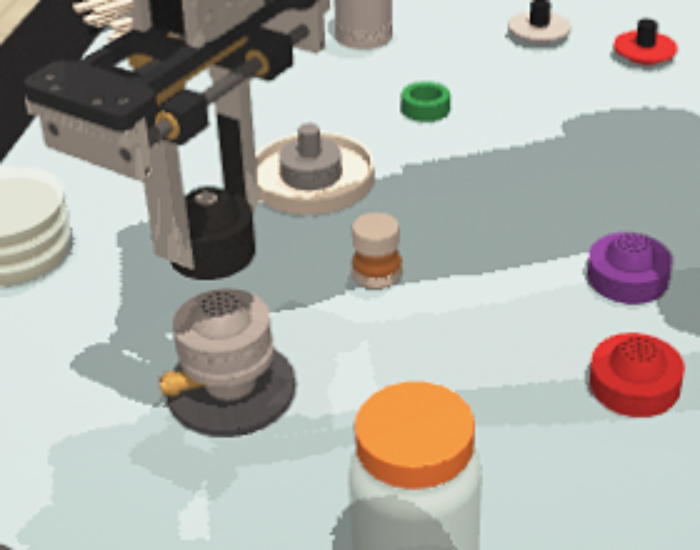

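The screen is home on the base at crop (222,330), and the neck is held upright above it at (213,235). Lowering it.

{"method": "carry_out", "body": {
  "motion": [
    [[0.003,0,0.05],0],
    [[0.003,0,0.1],0],
    [[0.003,0,0.15],0],
    [[0.003,0,0.18],0],
    [[0.003,0,0.21],0],
    [[0.003,0,0.23],0],
    [[0.003,0,0.24],0],
    [[0.003,0,0.247],0],
    [[0.003,0,0.247],0],
    [[0.003,0,0.247],0]
  ]
}}

```text
time_s: 21.55
ee_pos: [0.6198, 0.2509, 0.0719]
eef_rot: [3.141, 0.0, 2.751]
force: [-0.4, -0.3, -1.2]
grip_width: 0.0516
grip_force: 25.0
```

{"method": "carry_out", "body": {
  "motion": [
    [[0,0,0.004],0],
    [[0,0,0.005],0],
    [[0,0,0.005],0],
    [[0,0,0.005],0]
  ]
}}

```text
time_s: 21.95
ee_pos: [0.6199, 0.2509, 0.0711]
eef_rot: [3.141, 0.001, 2.751]
force: [-1.1, -0.2, 4.2]
grip_width: 0.0514
grip_force: 25.0
```

{"method": "carry_out", "body": {
  "motion": [
    [[0,0,0],0],
    [[0,0,0],0],
    [[0,0,0],0],
    [[0,0,0],0],
    [[0,0,0],0],
    [[0,0,0],0],
    [[0,0,-0.1],0],
    [[0,0,-0.25],0],
    [[0,0,-0.4],0],
    [[0,0,-0.5],0],
    [[0,0,-0.5],0],
    [[0,0,-0.5],0]
  ],
  "hand": -1
}}

```text
time_s: 23.15
ee_pos: [0.6195, 0.2508, 0.1699]
eef_rot: [-3.141, -0.0, 2.751]
force: [0.0, -0.5, -0.8]
grip_width: 0.0939
grip_force: 0.0
```

{"method": "carry_out", "body": {
  "motion": [
    [[-0.1,-0.2,0],0.02],
    [[-0.2,-0.4,0],0.04],
    [[-0.3,-0.6,0],0.06],
    [[-0.35,-0.8,0],0.08],
    [[-0.4,-0.95,0],0.1],
    [[-0.4,-1,0],0.12],
    [[-0.4,-1,0],0.14],
    [[-0.4,-1,0],0.16],
    [[-0.4,-1,0],0.188],
    [[-0.4,-1,0],0.188],
    [[-0.4,-1,0],0.188]
  ]
}}

```text
time_s: 24.25
ee_pos: [0.6171, 0.0355, 0.1694]
eef_rot: [-3.14, 0.0, 1.572]
force: [0.3, -0.1, 0.5]
grip_width: 0.0939
grip_force: 0.0
```

```bash
python3 - <<'E'
from h import *
print(move([.617,-.249,.17]),ctrl.get_obs()['ee_pos'],ctrl.get_obs()['eef_rot'])
p,d=camera('top')
v,u=np.mgrid[140:240,180:280].reshape(2,-1);P=atd('top',np.c_[u,v],d[v,u])
for lo,hi in((.083,.094),(.096,.11)):
    k=(np.hypot(*(P[:,:2]-[.618,.25]).T)<.035)&(P[:,2]>lo)&(P[:,2]<hi);Q=P[k]
    if k.any(): print(k.sum(),Q.max(0).round(4),Q.min(0).round(4),((Q.max(0)+Q.min(0))/2).round(4),np.median(Q[:,2]))
E
```

```text
[-1.4224 -0.0027 -0.0027] [0.61706822 0.03547135 0.16944741] [-3.13980512e+00  3.80984335e-05  1.57245051e+00]
423 [0.6467 0.2756 0.094 ] [0.5947 0.2239 0.0833] [0.6207 0.2497 0.0886] 0.08865020948791447
242 [0.6341 0.2649 0.1046] [0.604  0.2348 0.096 ] [0.619  0.2499 0.1003] 0.0997919351261301
```

The neck's top reads 88.6 mm, so it is home. Now the funnel.

{"method": "carry_out", "body": {
  "motion": [
    [[-0.2,0,0],0],
    [[-0.4,0,0],0],
    [[-0.6,0,0],0],
    [[-0.8,0,0],0],
    [[-0.95,0,0],0],
    [[-1,0,0],0]
  ]
}}

```text
time_s: 24.9
ee_pos: [0.6168, -0.1672, 0.1701]
eef_rot: [-3.141, 0.0, 1.57]
force: [0.3, 1.1, 0.5]
grip_width: 0.0937
grip_force: 0.0
```

{"method": "carry_out", "body": {
  "motion": [
    [[-0.2,0,0],0],
    [[-0.35,0,0],0],
    [[-0.42,0,0.1],0],
    [[-0.42,0,0.2],0],
    [[-0.42,0,0.25],0],
    [[-0.42,0,0.25],0],
    [[-0.42,0,0.25],0]
  ]
}}

```text
time_s: 25.6
ee_pos: [0.6176, -0.2479, 0.1214]
eef_rot: [3.141, 0.0, 1.571]
force: [0.4, 0.2, 0.0]
grip_width: 0.0939
grip_force: 0.0
```

```bash
python3 -c "
from h import *
print(move([.617,-.2485,.045]),ctrl.get_obs()['ee_pos'])"
```

```text
[-0.0028 -0.0032  0.3822] [ 0.61757685 -0.24791885  0.12144044]
```

{"method": "carry_out", "body": {
  "motion": [
    [[0,0,0.1],0],
    [[0,0,0.2],0],
    [[0,0,0.3],0],
    [[0,0,0.37],0],
    [[0,0,0.38],0],
    [[0,0,0.38],0],
    [[0,0,0.38],0]
  ]
}}

```text
time_s: 26.3
ee_pos: [0.6177, -0.2487, 0.046]
eef_rot: [3.14, 0.001, 1.57]
force: [0.7, -0.3, 0.4]
grip_width: 0.094
grip_force: 0.0
```

{"method": "carry_out", "body": {
  "motion": [
    [[0,0,0],0],
    [[0,0,0],0],
    [[0,0,0],0],
    [[0,0,0],0],
    [[0,0,0],0],
    [[0,0,0],0],
    [[0,0,0],0],
    [[0,0,0],0],
    [[0,0,0],0]
  ],
  "hand": 1,
  "force": 30
}}

```text
time_s: 27.2
ee_pos: [0.6171, -0.2486, 0.0447]
eef_rot: [3.141, 0.0, 1.57]
force: [0.3, -0.0, 0.4]
grip_width: 0.0558
grip_force: 30.0
```

{"method": "carry_out", "body": {
  "motion": [
    [[0,0,-0.1],0],
    [[0,0,-0.25],0],
    [[0,0,-0.4],0],
    [[0,0,-0.6],0],
    [[0,0,-0.75],0],
    [[0,0,-0.75],0],
    [[0,0,-0.75],0]
  ]
}}

```text
time_s: 27.9
ee_pos: [0.617, -0.2484, 0.1942]
eef_rot: [-3.141, -0.0, 1.57]
force: [-0.2, -0.1, -2.9]
grip_width: 0.0558
grip_force: 30.0
```

```bash
python3 -c "
from h import *
print(move([.6197,.2505,.18]),ctrl.get_obs()['ee_pos'])"
```

```text
[2.4947 0.0106 0.0711] [ 0.61698487 -0.24844505  0.19418738]
```

{"method": "carry_out", "body": {
  "motion": [
    [[0.2,0,0],0],
    [[0.4,0,0],0],
    [[0.6,0,0],0],
    [[0.8,0,0],0],
    [[0.85,0,0],0]
  ]
}}

```text
time_s: 28.4
ee_pos: [0.6166, -0.0749, 0.1927]
eef_rot: [-3.139, -0.001, 1.573]
force: [0.1, -0.3, -1.8]
grip_width: 0.056
grip_force: 30.0
```

{"method": "carry_out", "body": {
  "motion": [
    [[0.2,0,0],0],
    [[0.4,0,0],0],
    [[0.6,0,0],0],
    [[0.8,0,0],0],
    [[0.85,0,0],0]
  ]
}}

```text
time_s: 28.9
ee_pos: [0.6168, 0.0945, 0.1929]
eef_rot: [-3.139, -0.0, 1.572]
force: [0.5, -0.7, -1.5]
grip_width: 0.0558
grip_force: 30.0
```

{"method": "carry_out", "body": {
  "motion": [
    [[0.2,0,0],0],
    [[0.4,0,0],0],
    [[0.6,0,0],0],
    [[0.75,0.01,0],0],
    [[0.79,0.01,0],0],
    [[0.79,0.01,0],0],
    [[0.79,0.01,0.03],0],
    [[0.79,0.01,0.06],0],
    [[0.79,0.01,0.06],0],
    [[0.79,0.01,0.06],0]
  ]
}}

```text
time_s: 29.9
ee_pos: [0.6198, 0.2487, 0.1825]
eef_rot: [-3.141, 0.0, 1.569]
force: [-0.3, 0.1, -2.0]
grip_width: 0.0561
grip_force: 30.0
```

```bash
python3 - <<'E'
from h import *
print(move([.6197,.2505,.1327]),ctrl.get_obs()['ee_pos'])
s,_=camera('side')
cv2.imwrite('pics/c4.png',cv2.resize(s[180:400,140:420],(700,550)))
E
```

```text
[ 0.0091 -0.0005  0.2488] [0.6198094  0.24868614 0.18246081]
```

View pics/c4.png

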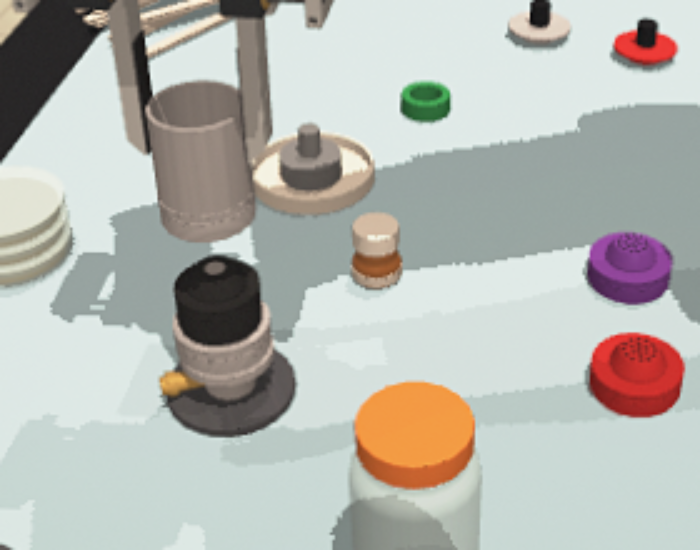

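The neck stands home on the screen at crop (218,300), and the funnel is held upright just above it at (205,160). Lowering it.

{"method": "carry_out", "body": {
  "motion": [
    [[0.007,0,0.05],0],
    [[0.007,0,0.1],0],
    [[0.007,0,0.15],0],
    [[0.007,0,0.18],0],
    [[0.007,0,0.21],0],
    [[0.007,0,0.23],0],
    [[0.007,0,0.24],0],
    [[0.007,0,0.245],0],
    [[0.007,0,0.245],0],
    [[0.007,0,0.245],0]
  ]
}}

```text
time_s: 30.95
ee_pos: [0.6198, 0.2509, 0.1339]
eef_rot: [3.141, -0.0, 1.57]
force: [-0.5, -0.5, -1.7]
grip_width: 0.0564
grip_force: 30.0
```

{"method": "carry_out", "body": {
  "motion": [
    [[0,0,0.005],0],
    [[0,0,0.007],0],
    [[0,0,0.007],0],
    [[0,0,0.007],0]
  ]
}}

```text
time_s: 31.35
ee_pos: [0.6198, 0.2509, 0.1327]
eef_rot: [3.141, -0.0, 1.57]
force: [-0.4, 0.4, 3.4]
grip_width: 0.0562
grip_force: 30.0
```

{"method": "carry_out", "body": {
  "motion": [
    [[0,0,0],0],
    [[0,0,0],0],
    [[0,0,0],0],
    [[0,0,0],0],
    [[0,0,0],0],
    [[0,0,0],0],
    [[0,0,-0.1],0],
    [[0,0,-0.25],0],
    [[0,0,-0.4],0],
    [[0,0,-0.45],0],
    [[0,0,-0.45],0],
    [[0,0,-0.45],0]
  ],
  "hand": -1
}}

```text
time_s: 32.55
ee_pos: [0.6194, 0.2507, 0.2206]
eef_rot: [-3.14, 0.001, 1.57]
force: [0.5, 0.0, -0.5]
grip_width: 0.0938
grip_force: 0.0
```

```bash
python3 -c "
from h import *
print(move([.447,-.271,.2]),ctrl.get_obs()['ee_pos'])"
```

```text
[-2.6097 -0.8583  0.1061] [0.61935388 0.25073277 0.22056696]
```

{"method": "carry_out", "body": {
  "motion": [
    [[-0.2,0,0],0],
    [[-0.4,0,0],0],
    [[-0.6,-0.1,0],0],
    [[-0.8,-0.2,0],0],
    [[-0.9,-0.28,0],0]
  ],
  "hand": -0.06
}}

```text
time_s: 33.05
ee_pos: [0.5619, 0.0683, 0.2204]
eef_rot: [-3.139, 0.0, 1.568]
force: [0.0, 0.2, 0.3]
grip_width: 0.0576
grip_force: 0.0
```

{"method": "carry_out", "body": {
  "motion": [
    [[-0.2,0,0],0],
    [[-0.4,-0.1,0],0],
    [[-0.6,-0.15,0],0],
    [[-0.8,-0.25,0],0],
    [[-0.9,-0.29,0],0]
  ]
}}

```text
time_s: 33.55
ee_pos: [0.5034, -0.1113, 0.2206]
eef_rot: [-3.139, -0.0, 1.568]
force: [0.2, -1.2, 0.8]
grip_width: 0.0497
grip_force: 0.0
```

{"method": "carry_out", "body": {
  "motion": [
    [[-0.2,0,0],0],
    [[-0.4,-0.1,0],0],
    [[-0.6,-0.15,0],0],
    [[-0.8,-0.29,0],0],
    [[-0.81,-0.29,0.2],0],
    [[-0.81,-0.29,0.4],0],
    [[-0.81,-0.29,0.6],0],
    [[-0.81,-0.29,0.6],0],
    [[-0.81,-0.29,0.6],0]
  ]
}}

```text
time_s: 34.45
ee_pos: [0.4469, -0.2707, 0.1023]
eef_rot: [-3.14, -0.001, 1.57]
force: [0.4, -0.2, 1.0]
grip_width: 0.0498
grip_force: 0.0
```

```bash
python3 - <<'E'
from h import *
print(move([.447,-.271,.017]),ctrl.get_obs()['ee_pos'],ctrl.get_obs()['grip_width'])
p,d=camera('top')
v,u=np.mgrid[120:240,170:280].reshape(2,-1);P=atd('top',np.c_[u,v],d[v,u])
k=(np.hypot(*(P[:,:2]-[.62,.25]).T)<.05)&(P[:,2]>.157);Q=P[k]
print(k.sum(),Q.max(0).round(4),Q.min(0).round(4),((Q.max(0)+Q.min(0))/2).round(4),np.median(Q[:,2]))
E
```

```text
[-0.0017  0.0012  0.4263] [ 0.44687533 -0.27074494  0.10225283] 0.04982432516869262
231 [0.6465 0.2775 0.1678] [0.5932 0.2224 0.1571] [0.6199 0.25   0.1624] 0.1626719595767142
```

The funnel's rim reads 162.7 mm, so it is home. Now the lid.

{"method": "carry_out", "body": {
  "motion": [
    [[0,0,0.1],0],
    [[0,0,0.2],0],
    [[0,0,0.3],0],
    [[0,0,0.38],0],
    [[0,0,0.41],0],
    [[0,0,0.422],0],
    [[0,0,0.422],0],
    [[0,0,0.422],0]
  ]
}}

```text
time_s: 35.3
ee_pos: [0.4476, -0.2713, 0.0189]
eef_rot: [3.14, 0.001, 1.57]
force: [0.4, 0.7, 0.0]
grip_width: 0.0496
grip_force: 0.0
```

{"method": "carry_out", "body": {
  "motion": [
    [[0,0,0],0],
    [[0,0,0],0],
    [[0,0,0],0],
    [[0,0,0],0],
    [[0,0,0],0],
    [[0,0,0],0],
    [[0,0,0],0],
    [[0,0,0],0]
  ],
  "hand": 1,
  "force": 25
}}

```text
time_s: 36.1
ee_pos: [0.4471, -0.2709, 0.0179]
eef_rot: [-3.142, -0.0, 1.57]
force: [-1.7, 0.1, 1.3]
grip_width: 0.0196
grip_force: 25.0
```

{"method": "carry_out", "body": {
  "motion": [
    [[0,0,-0.1],0],
    [[0,0,-0.25],0],
    [[0,0,-0.4],0],
    [[0,0,-0.6],0],
    [[0,0,-0.8],0],
    [[0,0,-0.95],0],
    [[0,0,-0.95],0],
    [[0,0,-0.95],0]
  ]
}}

```text
time_s: 36.9
ee_pos: [0.447, -0.2708, 0.2074]
eef_rot: [3.142, -0.0, 1.57]
force: [0.2, -0.8, -1.5]
grip_width: 0.0195
grip_force: 25.0
```

```bash
python3 -c "
from h import *
print(move([.6199,.2503,.2]),ctrl.get_obs()['ee_pos'])"
```

```text
[2.6068 0.8614 0.0372] [ 0.44696429 -0.27084534  0.20743991]
```

{"method": "carry_out", "body": {
  "motion": [
    [[0.2,0.05,-0.05],0],
    [[0.4,0.1,-0.05],0],
    [[0.6,0.2,-0.05],0],
    [[0.8,0.28,-0.05],0],
    [[0.9,0.28,-0.05],0]
  ]
}}

```text
time_s: 37.4
ee_pos: [0.5037, -0.0881, 0.2158]
eef_rot: [-3.139, -0.001, 1.572]
force: [0.5, -0.1, -0.8]
grip_width: 0.0194
grip_force: 25.0
```

{"method": "carry_out", "body": {
  "motion": [
    [[0.2,0.05,0],0],
    [[0.4,0.1,0],0],
    [[0.6,0.2,0],0],
    [[0.8,0.28,0],0],
    [[0.9,0.29,0],0]
  ]
}}

```text
time_s: 37.9
ee_pos: [0.5617, 0.0917, 0.2153]
eef_rot: [-3.138, 0.0, 1.571]
force: [-0.1, -1.0, -0.4]
grip_width: 0.0193
grip_force: 25.0
```

{"method": "carry_out", "body": {
  "motion": [
    [[0.2,0.05,0],0],
    [[0.4,0.1,0],0],
    [[0.6,0.2,0],0],
    [[0.75,0.29,0],0],
    [[0.81,0.29,0],0],
    [[0.81,0.29,0],0],
    [[0.81,0.29,0],0],
    [[0.81,0.29,0],0]
  ]
}}

```text
time_s: 38.7
ee_pos: [0.6196, 0.2496, 0.2178]
eef_rot: [-3.141, 0.0, 1.568]
force: [0.2, -1.0, -1.2]
grip_width: 0.0193
grip_force: 25.0
```

```bash
python3 - <<'E'
from h import *
print(move([.6199,.2505,.1709]),ctrl.get_obs()['ee_pos'])
s,_=camera('side')
cv2.imwrite('pics/c5.png',cv2.resize(s[150:370,140:420],(700,550)))
E
```

```text
[0.0047 0.0018 0.2346] [0.61955412 0.24957286 0.21782225]
```

View pics/c5.png

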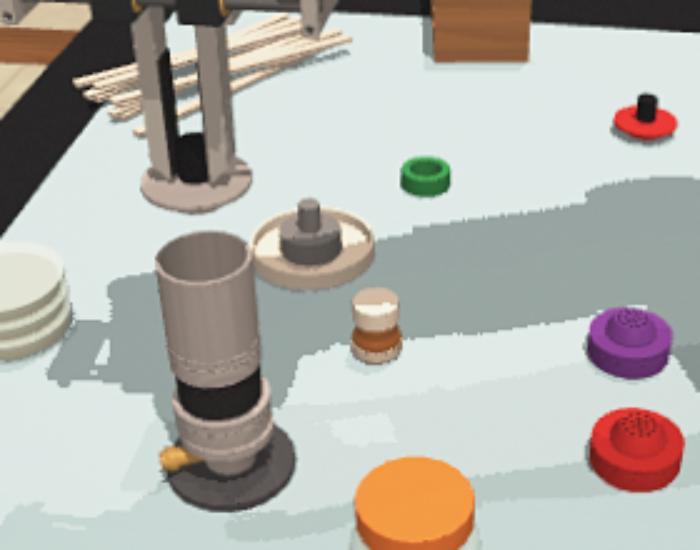

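The stack is straight, with the funnel at crop (210,310), and the lid is held level above its mouth at (196,185). Lowering it.

{"method": "carry_out", "body": {
  "motion": [
    [[0.003,0.002,0.05],0],
    [[0.003,0.002,0.1],0],
    [[0.003,0.002,0.14],0],
    [[0.003,0.002,0.17],0],
    [[0.003,0.002,0.2],0],
    [[0.003,0.002,0.22],0],
    [[0.003,0.002,0.23],0],
    [[0.003,0.002,0.23],0],
    [[0.003,0.002,0.23],0],
    [[0.003,0.002,0.23],0]
  ]
}}

```text
time_s: 39.75
ee_pos: [0.6202, 0.2515, 0.1722]
eef_rot: [3.141, -0.0, 1.57]
force: [-0.7, 1.0, 0.0]
grip_width: 0.0199
grip_force: 25.0
```

{"method": "carry_out", "body": {
  "motion": [
    [[0,0,0.005],0],
    [[0,0,0.006],0],
    [[0,0,0.006],0],
    [[0,0,0.006],0]
  ]
}}

```text
time_s: 40.15
ee_pos: [0.6202, 0.2515, 0.1709]
eef_rot: [3.141, -0.0, 1.57]
force: [-0.3, -0.6, 0.9]
grip_width: 0.0196
grip_force: 25.0
```

{"method": "carry_out", "body": {
  "motion": [
    [[0,0,0],0],
    [[0,0,0],0],
    [[0,0,0],0],
    [[0,0,0],0],
    [[0,0,0],0],
    [[0,0,-0.1],0],
    [[0,0,-0.25],0],
    [[0,0,-0.4],0],
    [[0,0,-0.4],0]
  ],
  "hand": -0.06
}}

```text
time_s: 41.05
ee_pos: [0.6212, 0.2518, 0.2554]
eef_rot: [3.135, -0.002, 1.57]
force: [-0.2, 0.4, 1.1]
grip_width: 0.0499
grip_force: 0.0
```

{"method": "carry_out", "body": {
  "motion": [
    [[-0.2,0,0],0],
    [[-0.4,0,0],0],
    [[-0.6,0,0],0],
    [[-0.8,0,0],0],
    [[-1,0,0],0],
    [[-1,0,0],0],
    [[-1,0,0],0]
  ]
}}

```text
time_s: 41.75
ee_pos: [0.6198, 0.0509, 0.2501]
eef_rot: [-3.141, -0.0, 1.568]
force: [0.3, -0.0, -0.3]
grip_width: 0.0501
grip_force: 0.0
```

```bash
python3 - <<'E'
from h import *
p,d=camera('top');s,_=camera('side')
cv2.imwrite('pics/c6.png',cv2.resize(s[150:430,100:457],(765,600)))
v,u=np.mgrid[110:240,160:280].reshape(2,-1);P=atd('top',np.c_[u,v],d[v,u])
for lo,hi in((.16,.175),(.185,.21)):
    k=(np.hypot(*(P[:,:2]-[.62,.25]).T)<.05)&(P[:,2]>lo)&(P[:,2]<hi);Q=P[k]
    print(k.sum(),Q.max(0).round(4),Q.min(0).round(4),((Q.max(0)+Q.min(0))/2).round(4),np.median(Q[:,2]))
E
```

```text
960 [0.6503 0.2803 0.1735] [0.5905 0.2193 0.1627] [0.6204 0.2498 0.1681] 0.16727024542454316
122 [0.6292 0.2598 0.1959] [0.6111 0.2402 0.185 ] [0.6202 0.25   0.1904] 0.19100487062633448
```

View pics/c6.png

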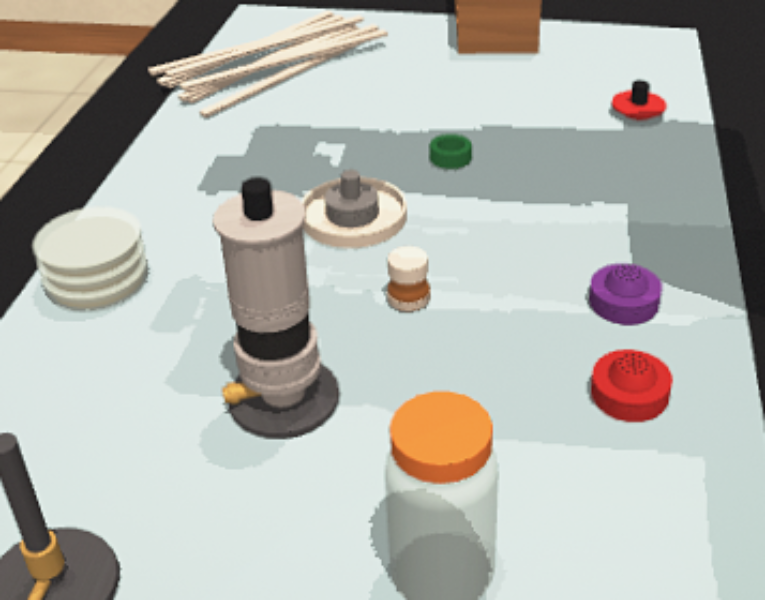

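The picture shows the whole stack upright with the lid home at (258,215). The plate top reads 167.3 mm against 167 expected, and the knob 191 mm as expected. The cap stands in the dish at (352,200) and the bystanders have not moved, so I am handing the job in.

```bash
python3 -c "
from station import ctrl
print(ctrl.hand_in())"
```

```text
the job is handed in; nothing more can be done
None
```

The job is handed in: the dust cap stands upright in the dish, and the screen, neck, funnel and lid are stacked upright and home on the base, finished at about 42 s of the 141 s allowed.

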